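# Turn the condiment row round onto the other rack

## Task

Someone will cook from the other side of the counter: move the pepper mill, shaker, square tin and ceramic pot from the steel ledge into the empty wooden rack, one to a pocket, in reverse order, so that the one that stood at the left end of the ledge ends up at the right end of the rack, and so on along the row. Set each down gently, standing upright on the floor of its pocket, and do not drop or topple any of them.

Things in the scene. Friction and masses are not known exactly. Their poses are not given: they have to be found in the camera images.
- mill_center (a point): Loose; stands upright on its cork mat on the steel ledge at the start. Pepper mill of light wood, round, slightly waisted, 88 mm tall with a small steel knob on top; 44 mm diameter at the foot, 38 mm in the waist from 30 to 52 mm above the underside, about 160 g. This point is on its axis, 44 mm above its underside (half-way up, in the waist, where it is gripped); z is up along its axis.
- shaker_center (a point): Loose; stands upright on its cork mat on the steel ledge at the start. Plain steel shaker, round, 74 mm tall with a domed cap; body 42 mm diameter up to 54 mm, a 38 mm cap above that, about 170 g. This point is on its axis, 37 mm above its underside; z is up along its axis.
- tin_center (a point): Loose; stands upright on its cork mat on the steel ledge at the start. Square bare-metal spice tin, 42 x 42 mm, 68 mm tall; its lid (the top 12 mm) is 40 mm wide, about 180 g. This point is at its centre, 34 mm above its underside; z is up, x and y are square to its side faces; at the start they lie within about 15 degrees of the ledge's axes.
- pot_center (a point): Loose; stands upright on its cork mat on the steel ledge at the start. Squat white ceramic pot, round, 49 mm diameter, with a flat wooden lid 45 mm diameter from 52 to 58 mm and a small wooden knob up to 68 mm, about 200 g. This point is on its axis, 34 mm above its underside; z is up along its axis.
- mat_mill: Fixed square cork mat 60 x 60 x 4 mm lying on the steel ledge, on one of its four places; it marks the place where the pepper mill stands at the start. Origin: centre of its underside, 8 mm above the counter; its top is 12 mm above the counter. The four mats look alike.
- mat_shaker: Fixed square cork mat 60 x 60 x 4 mm lying on the steel ledge, on one of its four places; it marks the place where the shaker stands at the start. Origin: centre of its underside, 8 mm above the counter; its top is 12 mm above the counter. The four mats look alike.
- mat_tin: Fixed square cork mat 60 x 60 x 4 mm lying on the steel ledge, on one of its four places; it marks the place where the tin stands at the start. Origin: centre of its underside, 8 mm above the counter; its top is 12 mm above the counter. The four mats look alike.
- mat_pot: Fixed square cork mat 60 x 60 x 4 mm lying on the steel ledge, on one of its four places; it marks the place where the pot stands at the start. Origin: centre of its underside, 8 mm above the counter; its top is 12 mm above the counter. The four mats look alike.
- ledge: The rack they come from: fixed low steel ledge 80 mm deep (x), 304 mm long (y), 8 mm thick, 20 mm high end cheeks, with the four cork mats in a row at y = +108, +36, -36, -108 mm, x = 0. Origin: centre of its underside, on the counter; y runs along the row to the robot's left (within 7 degrees of the robot's y). It may be the nearer or the farther of the two racks.
- rack: The empty wooden rack they go to: fixed, 78 mm deep (x), 294 mm long (y), four pockets 66 x 66 mm inside, 6 mm walls; pocket centres at y = +108, +36, -36, -108 mm, x = 0; pocket floor 6 mm, wall tops 14 mm above the counter. Origin: centre of its underside, on the counter; y along the row to the robot's left (within 7 degrees). May be the nearer or the farther of the two.
Mind the look-alikes: they are no part of the job. What is shaped like the part that bears mill_center but green is not meant.

How it is judged (in metres and radians):
At the end, for the whole second after the job is handed in: Each of the four is upright (7 degrees), at rest on a pocket floor of the wooden rack (6 mm in height, 18 mm from the pocket centre along each rack axis), in the mirrored place: from ledge y = +108, +36, -36, -108 mm to rack y = -108, -36, +36, +108 mm (((y of mat_mill in the frame of ledge between 0.078 and 0.138 m and y of mill_center in the frame of rack between -0.126 and -0.09 m) or (y of mat_mill in the frame of ledge between 0.006 and 0.066 m and y of mill_center in the frame of rack between -0.054 and -0.018 m) or (y of mat_mill in the frame of ledge between -0.066 and -0.006 m and y of mill_center in the frame of rack between 0.018 and 0.054 m) or (y of mat_mill in the frame of ledge between -0.138 and -0.078 m and y of mill_center in the frame of rack between 0.09 and 0.126 m)) and x of mill_center in the frame of rack between -0.018 and 0.018 m and z of mill_center in the frame of rack between 0.044 and 0.056 m and angle between each of mill_center, shaker_center, tin_center, pot_center's own z axis and vertical below 0.12 rad and linear speed of each of mill, shaker, tin, pot below 0.02 m/s and angular speed of each of mill, shaker, tin, pot below 0.2 rad/s and ((y of mat_shaker in the frame of ledge between 0.078 and 0.138 m and y of shaker_center in the frame of rack between -0.126 and -0.09 m) or (y of mat_shaker in the frame of ledge between 0.006 and 0.066 m and y of shaker_center in the frame of rack between -0.054 and -0.018 m) or (y of mat_shaker in the frame of ledge between -0.066 and -0.006 m and y of shaker_center in the frame of rack between 0.018 and 0.054 m) or (y of mat_shaker in the frame of ledge between -0.138 and -0.078 m and y of shaker_center in the frame of rack between 0.09 and 0.126 m)) and x of shaker_center in the frame of rack between -0.018 and 0.018 m and z of shaker_center in the frame of rack between 0.037 and 0.049 m and ((y of mat_tin in the frame of ledge between 0.078 and 0.138 m and y of tin_center in the frame of rack between -0.126 and -0.09 m) or (y of mat_tin in the frame of ledge between 0.006 and 0.066 m and y of tin_center in the frame of rack between -0.054 and -0.018 m) or (y of mat_tin in the frame of ledge between -0.066 and -0.006 m and y of tin_center in the frame of rack between 0.018 and 0.054 m) or (y of mat_tin in the frame of ledge between -0.138 and -0.078 m and y of tin_center in the frame of rack between 0.09 and 0.126 m)) and x of tin_center in the frame of rack between -0.018 and 0.018 m and z of tin_center in the frame of rack between 0.034 and 0.046 m and ((y of mat_pot in the frame of ledge between 0.078 and 0.138 m and y of pot_center in the frame of rack between -0.126 and -0.09 m) or (y of mat_pot in the frame of ledge between 0.006 and 0.066 m and y of pot_center in the frame of rack between -0.054 and -0.018 m) or (y of mat_pot in the frame of ledge between -0.066 and -0.006 m and y of pot_center in the frame of rack between 0.018 and 0.054 m) or (y of mat_pot in the frame of ledge between -0.138 and -0.078 m and y of pot_center in the frame of rack between 0.09 and 0.126 m)) and x of pot_center in the frame of rack between -0.018 and 0.018 m and z of pot_center in the frame of rack between 0.034 and 0.046 m); the robot touches nothing.
It fails at once if one of the four is toppled (tilted more than 45 degrees) (angle between any of mill_center, shaker_center, tin_center, pot_center's own z axis and vertical above 0.8 rad).
It fails at once if one of the four is dropped or thrown (faster than 0.7 m/s, as after a fall of 25 mm, while no finger touches it) ((linear speed of mill above 0.7 m/s and contact force between the fingers and mill below 0.01 N) or (linear speed of shaker above 0.7 m/s and contact force between the fingers and shaker below 0.01 N) or (linear speed of tin above 0.7 m/s and contact force between the fingers and tin below 0.01 N) or (linear speed of pot above 0.7 m/s and contact force between the fingers and pot below 0.01 N)).
It also fails if it takes over 99 s, if anything falls off the work surface, if the arm or the gripper's body presses on something with over 40 N, if the wrist force passes 120 N, or if a joint passes its speed limit or range.

## Robot

A 7-joint arm with a two-finger parallel gripper is mounted at the origin on the work surface. World frame = base frame: x ahead of the robot, y to its left, z up, the work surface at z = 0. Lengths are in m, angles in degrees, forces in N, time in s.
With the tool pointing down it reaches from about 0.35 to 0.9 m from the base axis. Payload 8.1 kg.
Tool frame: the origin (TCP) lies midway between the tips of the shut fingers; the grasp point (between the pads) lies 19 mm behind it (env.tcp_to_grasp is the distance from the TCP to the grasp point, in m); z points along the fingers, y is the line along which they close (so a half turn about z gives the same grasp; the last joint's range is limited). The gripper opens to 92 mm and grips with 3 to 60 N. Pads are 19 mm wide; open, the fingers measure 130 mm over their backs; the gripper's body (75 mm by 190 mm) begins 47 mm behind the grasp point.
Start: joints at [59.954, 24.895, 1.432, 90.138, -0.665, 64.973, -4.303], TCP at [0.256, -0.57, 0.227] pointing down, gripper open.
Joint ranges: [-149.89, 149.89], [-25.12, 119.58], [-72.63, 75.52], [4.76, 147.25], [-75.54, 255.54], [6.69, 114.76], [-157.13, 157.13]. Speed limits (degrees/s): [127.2, 127.2, 172.46, 172.46, 180, 180, 180].

## Interface

Orientations are given as [roll, pitch, yaw] about the fixed x, y, z axes, in that order (R = Rz(yaw) Ry(pitch) Rx(roll)).
In Python, from plant import env, vision, models gives the robot as it stands.
- The arm moves only by the shell command python3 -m pendant 'ROWS' [FORCE]. ROWS is text: rows parted by semicolons, each of 7 numbers parted by spaces: the opening, from 0 (shut) to 1 (fully open), then the shift along the tool's x, y, z in mm, then the turn, a rotation vector about the tool's x, y, z in rad. A call has 1 to 20 rows; each row shifts and turns the commanded pose from where the row before left it, along the tool's axes as they then stand; what a row does not reach is not made up. A row lasts 1/12 s, in which the tool goes at most 41.7 mm and 7.16 degrees, less where a joint would pass 70% of its speed; a pose out of reach is approached as far as the arm can. A call is refused whole if a number of a shift passes 41.7 or a number of a turn 0.125, either way. A call with a gripper value outside its range is refused whole. The fingers move at their own pace and stop on an object; FORCE is the grip in N (left out, the last holds). Time passes only in rows, so rows that do not move let the fingers close. It gives the time, the measured TCP pose, the force, the opening and the grip force at its end, in the units of the state.
- env.get_obs(): the state, without advancing time (a new reading comes with each control period).
- vision.snapshot(name): name is "side" or "top"; returns a dict with "img" (384x512x3 uint8, red, green, blue), "z_map" (384x512 float32, m along the optical axis (not along the pixel's ray), 0 where there is no reading), "intrinsics" (3x3 intrinsics, pixels), "T" (4x4, takes a point from camera to world coordinates). Camera axes: x right, y up, looking along -z (the intrinsics and any distortion apply to the point x, -y, -z); pixel columns grow to the right and rows downward; lengths in m; the calibration is good to about 2 mm. A picture is of the moment at which its call begins.
- env.sign_off(): hands the job in; it is judged then, once.
Trained networks look in the newest picture that a camera, given by its name, has taken for a name from the list of things; names that differ only in an ending like _2 or _b are one class to them, and where a whole thing is asked for, a point or a joint stands for the part that bears it (a point fixed in the world has none). Each returns a list of dicts, best first, with "score" (0 to 1); they miss things now and then, are a little off and sometimes report something else, mostly with a low value. They report only what shows in the picture. A call takes as long as a camera call. They do not tell look-alikes from the thing itself.
- models.silhouettes(thing, camera): "mask" (384x512 bool, what is visible of it) and "xy" ([column, row] in pixels, amid what is visible of it).
- models.place_of(thing, camera): "xy" ([column, row] in pixels: a listed point, or the origin of a listed thing).
The state is a dict: "time_s": time; "joints": joint angles; "dq": joint speeds; "tau": joint torques, N m; "tool_pos": TCP position; "tool_rot": TCP orientation; "contact_force": force on the tool from outside, world axes, zero at the start; "moment": the same for the moment, N m; "finger_gap": finger opening in m; "grasp_force": force on a finger pad.
Only numpy, scipy, OpenCV 4.12 (cv2) and the standard library are available. Lean on these libraries where they do the work, as an engineer would, in place of code of your own. Each camera call takes 0.05 s, during which the arm holds its last target. There are 200 camera calls.

## Working session

There is one attempt and no reset: what is moved stays moved. The work goes in short steps, Python scripts to look and compute and a shell command to move; the robot and the scene stay as the last step left them, time stands still between calls to the robot, and variables do not carry over. Pictures are saved under pics/ and viewed, at most 14 in all, crops included, and the job is handed in when it is done.

```bash
mkdir -p pics; cat > h.py <<'E'
import numpy as np, cv2
from plant import env, vision, models
def snap(n): return vision.snapshot(n)
def pts(s):
    K=np.array(s["intrinsics"]);z=s["z_map"];v,u=np.mgrid[:z.shape[0],:z.shape[1]]
    c=np.stack([(u-K[0,2])/K[0,0]*z,-(v-K[1,2])/K[1,1]*z,-z],-1)
    T=np.array(s["T"]);return c@T[:3,:3].T+T[:3,3]
def ray(s,uv,h):
    K=np.array(s["intrinsics"]);T=np.array(s["T"])
    d=T[:3,:3]@np.array([(uv[0]-K[0,2])/K[0,0],-(uv[1]-K[1,2])/K[1,1],-1]);o=T[:3,3]
    return o+d*(h-o[2])/d[2]
def save(img,f): cv2.imwrite("pics/"+f,img[:,:,::-1])
E
python3 - <<'E'
from h import *
np.set_printoptions(precision=4,suppress=True)
H={'mill_center':.056,'shaker_center':.049,'tin_center':.046,'pot_center':.046,'ledge':0,'rack':0,'mat_mill':.008}
for c in ['top','side']:
    s=snap(c);save(s["img"],c+"0.png");print(c,s["T"],s["intrinsics"])
    for n,h in H.items():
        for f in (models.place_of(n,c)): print(c,n,round(f["score"],2),np.round(f["xy"]),ray(s,f["xy"],h)[:2])
o=env.get_obs();print(o)
E
```

```text
top [[ 0.0273  0.9983 -0.0512  0.4462]
 [-0.9989  0.0292  0.0358 -0.0085]
 [ 0.0372  0.0501  0.998   0.9477]
 [ 0.      0.      0.      1.    ]] [[400.8955   0.     258.3233]
 [  0.     400.8955 190.8075]
 [  0.       0.       1.    ]]
top mill_center 0.75 [240. 254.] [ 0.3514 -0.0034]
top mill_center 0.61 [238. 204.] [0.4622 0.0048]
top shaker_center 0.87 [200. 207.] [0.4517 0.089 ]
top shaker_center 0.31 [265. 202.] [ 0.4667 -0.0562]
top tin_center 0.74 [299. 199.] [ 0.4767 -0.1342]
top pot_center 0.86 [269. 200.] [ 0.472  -0.0648]
top rack 0.62 [276. 131.] [ 0.6389 -0.0804]
top mat_mill 0.73 [236. 202.] [0.4679 0.0082]
side [[ 0.7134  0.3421 -0.6116 -0.0495]
 [-0.7004  0.3181 -0.639  -0.5916]
 [-0.024   0.8842  0.4665  0.4894]
 [ 0.      0.      0.      1.    ]] [[457.1414   0.     257.6154]
 [  0.     457.1414 193.5183]
 [  0.       0.       1.    ]]
side mill_center 0.87 [188. 233.] [ 0.3319 -0.0144]
side mill_center 0.69 [230. 202.] [0.4565 0.0175]
side shaker_center 0.9 [206. 196.] [0.4481 0.0826]
side shaker_center 0.5 [249. 235.] [ 0.407  -0.0903]
side tin_center 0.56 [294. 232.] [ 0.4717 -0.1377]
side tin_center 0.3 [249. 235.] [ 0.4101 -0.0854]
side pot_center 0.85 [265. 219.] [ 0.47   -0.0678]
side ledge 0.97 [250. 238.] [ 0.4535 -0.0408]
side ledge 0.37 [292. 252.] [ 0.4741 -0.1319]
side rack 0.92 [329. 211.] [ 0.6402 -0.0878]
side mat_mill 0.82 [232. 224.] [0.4536 0.0107]
{'time_s': 0.8, 'joints': array([59.955 , 24.8936,  1.433 , 90.1354, -0.6638, 64.9744, -4.3023]), 'dq': array([ 0.044 ,  0.1346,  0.0523, -0.0146, -0.0264, -0.0392, -0.012 ]), 'tau': array([  0.0014, -66.7593,   0.9841, -31.4795,  -0.0608,   0.0328,
        -0.    ]), 'tool_pos': array([ 0.2558, -0.5703,  0.2268]), 'tool_rot': array([179.9949,   0.0012,  24.162 ]), 'contact_force': array([-0.3099, -0.2772, -0.7397]), 'moment': array([ 0.0158, -0.0344,  0.0201]), 'grasp_force': 0.0, 'finger_gap': 0.09202847741199008}
```

View pics/top0.png

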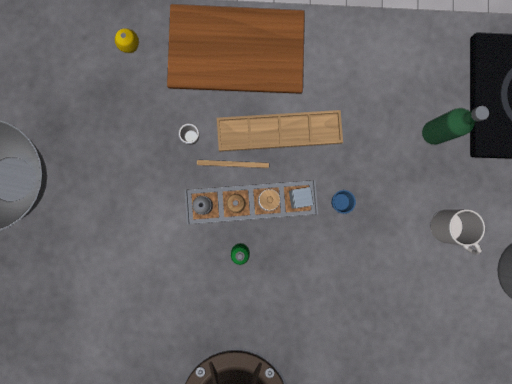

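View pics/side0.png

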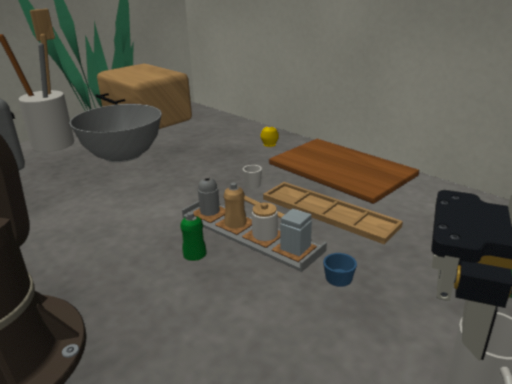

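The side and top pictures agree. The ledge is the nearer rack and holds, left to right, the shaker (202,205), mill (236,203), pot (269,200) and tin (301,198) in top-image pixels. The empty rack is at (280,131).

What could be taken for the mill: the wooden one at (236,203) on the ledge and the green look-alike at (240,254). I choose the wooden one. The mug, blue bowl and white cup are no part of the job. Next I'll measure precisely and check one crop.

```bash
python3 - <<'E'
from h import *
np.set_printoptions(precision=4,suppress=True)
for c in ['top','side']:
    s=snap(c);P=pts(s)
    if c=='top': save(cv2.resize(s["img"][100:270,170:370],None,fx=4,fy=3.5,interpolation=cv2.INTER_CUBIC)[:600],"crop1.png")
    for n in ['mill_center','shaker_center','tin_center','pot_center','rack','ledge']:
        for f in models.silhouettes(n,c)[:2]:
            if f["score"]<.4: continue
            m=f["mask"]&(s["z_map"]>0);q=P[m]
            q=q[q[:,2]<.14]
            print(c,n,round(f["score"],2),np.round(f["xy"]),m.sum(),"zmax",np.percentile(q[:,2],98))
            if n in('rack','ledge'):
                r=cv2.minAreaRect((q[:,:2]*1000).astype(np.float32));print("  rect",r)
            else:
                zt=np.percentile(q[:,2],98)
                for lo,hi in [(.02,.04),(.04,.06),(.06,.085),(.085,.13)]:
                    w=q[(q[:,2]>lo)&(q[:,2]<hi)]
                    if len(w)>8:
                        x,y=w[:,0],w[:,1];A=np.c_[2*x,2*y,np.ones(len(w))];a=np.linalg.lstsq(A,x*x+y*y,rcond=None)[0]
                        print("  ",lo,hi,len(w),"mean",w.mean(0),"mid",(w.min(0)+w.max(0))[:2]/2,"circ",a[:2],np.sqrt(abs(a[2]+a[0]**2+a[1]**2)))
                if n=='tin_center':
                    w=q[q[:,2]>.07];print("  tin rect",cv2.minAreaRect((w[:,:2]*1000).astype(np.float32)))
E
```

```text
top mill_center 0.77 [242. 250.] 304 zmax 0.08937730236805817
   0.02 0.04 31 mean [ 0.3655 -0.0038  0.0261] mid [ 0.3605 -0.0035] circ [ 0.3496 -0.0033] 0.020505469485983648
   0.06 0.085 205 mean [ 0.3527 -0.0036  0.0732] mid [ 0.3517 -0.0039] circ [ 0.3513 -0.0036] 0.015650805126074547
   0.085 0.13 24 mean [ 0.3504 -0.0035  0.0886] mid [ 0.3503 -0.0031] circ [ 0.3504 -0.0035] 0.004137420784658613
top mill_center 0.68 [235. 206.] 289 zmax 0.10164038155696856
   0.02 0.04 12 mean [0.4489 0.0008 0.0304] mid [0.4539 0.0017] circ [0.464  0.0092] 0.021025581661146393
   0.06 0.085 75 mean [0.4631 0.0088 0.0814] mid [0.464  0.0091] circ [0.4637 0.0093] 0.018448450216796804
   0.085 0.13 155 mean [0.4636 0.0091 0.09  ] mid [0.4639 0.01  ] circ [0.464  0.0093] 0.012868278654877807
top shaker_center 0.62 [259. 206.] 255 zmax 0.01619472969364817
top shaker_center 0.57 [268. 199.] 361 zmax 0.08105535797583567
   0.06 0.085 346 mean [ 0.4729 -0.0634  0.0709] mid [ 0.4719 -0.0639] circ [ 0.473  -0.0636] 0.016267331273156778
top tin_center 0.76 [298. 197.] 442 zmax 0.08348140555436469
   0.02 0
[... 2998 characters left out ...]
max 0.0777672486052698
   0.02 0.04 231 mean [ 0.4563 -0.0788  0.0303] mid [ 0.4627 -0.0711] circ [ 0.4692 -0.066 ] 0.023549898783744756
   0.04 0.06 241 mean [ 0.457  -0.0795  0.0501] mid [ 0.4644 -0.0723] circ [ 0.4694 -0.0657] 0.023787893221055366
   0.06 0.085 341 mean [ 0.4638 -0.0711  0.0683] mid [ 0.4678 -0.0679] circ [ 0.4667 -0.0684] 0.01661729305239457
side rack 0.82 [336. 212.] 3450 zmax 0.013992547968487477
  rect ((647.2597045898438, -81.01826477050781), (111.31700897216797, 311.9939270019531), 6.476984024047852)
side ledge 0.78 [262. 246.] 1289 zmax 0.019720873890407026
  rect ((420.0799865722656, -19.799453735351562), (152.5841522216797, 335.6073913574219), 7.9261908531188965)
```

View pics/crop1.png

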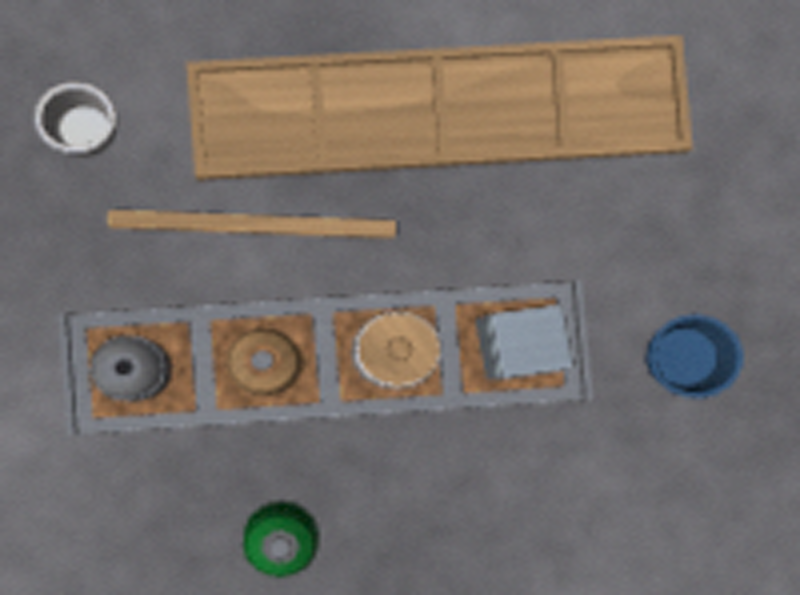

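The crop confirms the choice. On the ledge, left to right, are the steel shaker, the wooden mill with its steel knob, the pot and the tin. The green mill at crop (280,540) is outside the ledge. Next I'll fit the rack's outline.

```bash
cat >> h.py <<'E'
def proj(s,X):
    K=np.array(s["intrinsics"]);T=np.array(s["T"]);c=(np.asarray(X)-T[:3,3])@T[:3,:3]
    return np.c_[K[0,0]*c[:,0]/-c[:,2]+K[0,2],K[1,1]*-c[:,1]/-c[:,2]+K[1,2]]
def fitbox(s,mask,dims,z0,p0):
    from scipy.optimize import minimize
    dx,dy,dz=dims;M=cv2.resize(mask.astype(np.uint8),None,fx=4,fy=4,interpolation=cv2.INTER_NEAREST)
    B=np.array([[a*dx/2,b*dy/2,z0+c*dz] for a in(-1,1) for b in(-1,1) for c in(0,1)])
    def f(p):
        a=np.radians(p[2]);R=np.array([[np.cos(a),-np.sin(a),0],[np.sin(a),np.cos(a),0],[0,0,1]])
        q=proj(s,B@R.T+[p[0]/1e3,p[1]/1e3,0])*4+1.5
        m=np.zeros_like(M);cv2.fillConvexPoly(m,cv2.convexHull(np.round(q).astype(np.int32)),1)
        return -(m&M).sum()/(m|M).sum()
    r=minimize(f,p0,method='Nelder-Mead',options=dict(initial_simplex=np.array(p0)+np.array([[0,0,0],[8,0,0],[0,8,0],[0,0,3]])))
    return r.x,r.fun
E
python3 - <<'E'
from h import *
np.set_printoptions(precision=2,suppress=True)
for c in ['top','side']:
    s=snap(c)
    m=models.silhouettes('rack',c)[0]["mask"];print(c,'rack',fitbox(s,m,(.078,.294,.014),0,[640,-85,5.7]))
    m=models.silhouettes('tin_center',c)[0]["mask"];print(c,'tin',fitbox(s,m,(.042,.042,.068),.012,[478,-136,11]))
E
```

```text
top rack (array([795.26, -85.3 , -24.08]), np.float64(0.0))
top tin (array([503.19, -75.26, -12.56]), np.float64(0.0))
side rack (array([802.07, -90.93, -15.19]), np.float64(0.0))
side tin (array([436.81, -70.52,   3.17]), np.float64(0.0))h.py:24: RuntimeWarning: overflow encountered in scalar negative
  return -(m&M).sum()/(m|M).sum()
```

```bash
sed -i 's/return -(m&M).sum()/return -1.0*(m\&M).sum()/' h.py
python3 - <<'E'
from h import *
np.set_printoptions(precision=2,suppress=True)
for c in ['top','side']:
    s=snap(c)
    m=models.silhouettes('rack',c)[0]["mask"];print(c,'rack',fitbox(s,m,(.078,.294,.014),0,[640,-85,5.7]))
    m=models.silhouettes('tin_center',c)[0]["mask"];print(c,'tin',fitbox(s,m,(.042,.042,.068),.012,[478,-136,11]))
E
python3 -m pendant '1 0 0 0 0 0 -0.1;1 0 0 0 0 0 -0.1'
```

```text
top rack (array([640.46, -88.58,   5.66]), np.float64(-0.9666576036404745))
top tin (array([ 480.66, -137.26,   12.  ]), np.float64(-0.8482642777155656))
side rack (array([635.73, -89.92,   5.67]), np.float64(-0.9549132539486237))
side tin (array([ 476.23, -137.35,   15.89]), np.float64(-0.9270541272632229))
time_s: 2.27
tool_pos: [0.256, -0.5702, 0.2267]
tool_rot: [180.0, 0.0, 35.9]
contact_force: [-0.0, 0.6, 0.3]
finger_gap: 0.0919
grasp_force: 0.0
```

```bash
python3 -m pendant '1 0 0 0 0 0 -0.115;1 0 0 0 0 0 -0.115;1 0 0 0 0 0 -0.115;1 0 0 0 0 0 -0.115;1 0 0 0 0 0 -0.115;1 0 0 0 0 0 -0.115;1 0 0 0 0 0 -0.115;1 0 0 0 0 0 -0.115;1 0 0 0 0 0 -0.115;1 0 0 0 0 0 -0.115;1 0 0 0 0 0 0'
python3 -m pendant '1 12 10 0 0 0 0;1 25 20 0 0 0 0;1 25 20 0 0 0 0;1 25 20 0 0 0 0;1 25 20 0 0 0 0;1 25 20 0 0 0 0;1 25 20 0 0 0 0;1 25 20 0 0 0 0;1 25 20 0 0 0 0;1 25 20 0 0 0 0;1 25 20 0 0 0 0;1 25 20 0 0 0 0;1 25 20 0 0 0 0;1 25 20 0 0 0 0;1 25 20 0 0 0 0;1 12 10 0 0 0 0;1 0 0 0 0 0 0' 20
```

```text
time_s: 3.18
tool_pos: [0.2556, -0.5704, 0.2267]
tool_rot: [180.0, -0.0, 101.8]
contact_force: [0.5, 0.3, -0.4]
finger_gap: 0.0922
grasp_force: 0.0
time_s: 4.6
tool_pos: [0.4767, -0.1387, 0.2271]
tool_rot: [179.9, -0.1, 101.7]
contact_force: [0.8, -1.1, 0.3]
finger_gap: 0.0918
grasp_force: 0.0
```

```bash
python3 - <<'E'
from h import *
o=env.get_obs();p=o["tool_pos"];a=np.radians(o["tool_rot"][2]);ty=np.array([np.sin(a),-np.cos(a),0])
ims=[]
for c in ['side','top']:
    s=snap(c);q=proj(s,[p,p+.046*ty,p-.046*ty,p+.065*ty,p-.065*ty]);print(c,q.round(1).tolist())
    ctr=q[0].astype(int);x0,y0=ctr-50;f=6
    im=cv2.resize(s["img"][y0:y0+90,x0:x0+66] if 0 else s["img"][y0:y0+100,x0:x0+100],None,fx=4,fy=4,interpolation=cv2.INTER_CUBIC)
    for t in q: cv2.circle(im,tuple(int(v) for v in ((t-[x0,y0])*4+2)),3,(255,0,0),1)
    ims.append(im)
save(np.hstack(ims),"tip.png")
E
```

```text
side [[297.8, 136.1], [311.3, 127.6], [283.0, 145.3], [316.6, 124.4], [276.4, 149.4]]
top [[315.8, 196.1], [311.2, 171.1], [320.4, 221.1], [309.3, 160.8], [322.3, 231.5]]
```

View pics/tip.png

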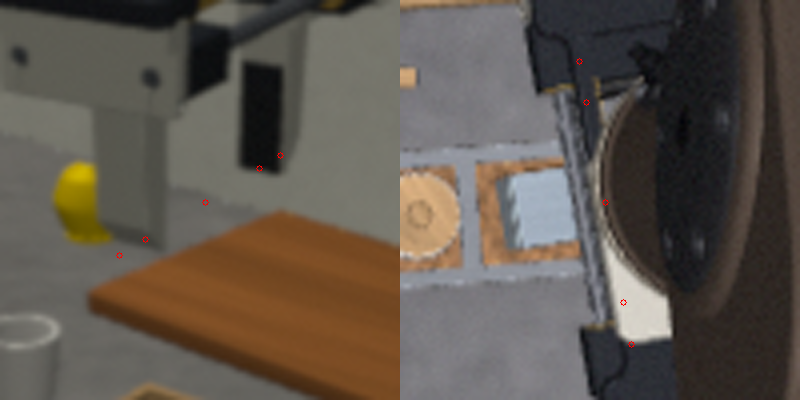

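The projected TCP and pad points match the fingers in the side view to about 1 px (near finger tip at crop (133,243), far pad at (260,170)). The estimates are good enough, so I'll descend on the tin.

```bash
python3 -m pendant '1 1 0 15 0 0 0;1 0 0 30 0 0 0;1 0 0 30 0 0 0;1 0 0 30 0 0 0;1 0 0 30 0 0 0;1 0 0 25 0 0 0;1 0 0 20 0 0 0;1 0 0 10 0 0 0;1 0 0 8 0 0 0;1 0 0 0 0 0 0;1 0 0 0 0 0 0' 20
python3 -m pendant '0.4 0 0 0 0 0 0;0.3 0 0 0 0 0 0;0.3 0 0 0 0 0 0;0.3 0 0 0 0 0 0;0.3 0 0 0 0 0 0;0.3 0 0 0 0 0 0;0.3 0 0 0 0 0 0' 20
```

```text
time_s: 5.62
tool_pos: [0.4752, -0.1434, 0.0293]
tool_rot: [180.0, 0.0, 101.4]
contact_force: [1.3, 0.4, -0.3]
finger_gap: 0.0922
grasp_force: 0.0
time_s: 6.2
tool_pos: [0.4753, -0.1429, 0.0289]
tool_rot: [180.0, 0.0, 101.5]
contact_force: [1.5, 0.4, 0.3]
finger_gap: 0.0497
grasp_force: 0.8
```

```bash
python3 -m pendant '0.8 0 0 0 0 0 0;0.8 0 0 0 0 0 0;0.8 0 0 0 0 0 0;0.8 2 0 0 0 0 0;0.8 2.5 0 0 0 0 0;0.8 1 0 0 0 0 0;0.8 0 0 0 0 0 0;0.8 0 0 0 0 0 0' 20
python3 - <<'E'
from h import *
s=snap('side');save(cv2.resize(s["img"][130:290,200:400],None,fx=4,fy=3.75),"tin1.png")
m=models.silhouettes('tin_center','side')
for f in m: print(f["score"],f["xy"])
E
```

```text
time_s: 6.87
tool_pos: [0.4739, -0.1374, 0.0287]
tool_rot: [180.0, 0.0, 101.5]
contact_force: [-0.0, 0.0, 0.4]
finger_gap: 0.0736
grasp_force: 0.0
0.65 [299.4, 236.1]
0.52 [208.9, 215.8]
```

View pics/tin1.png

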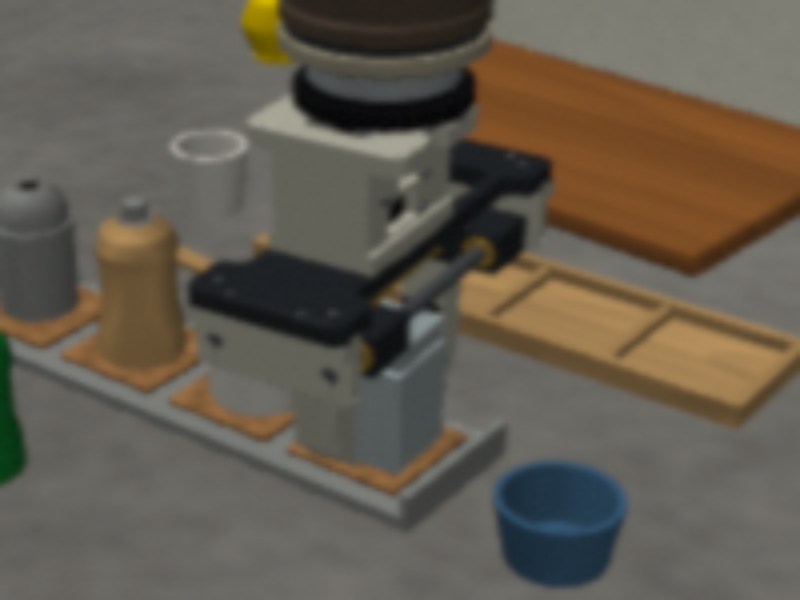

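The fingers straddle the tin, centred at about crop (400,400), and it is standing upright. I'll close now.

```bash
python3 -m pendant '0.4 0 2 0 0 0 0;0.3 0 0 0 0 0 0;0.3 0 0 0 0 0 0;0.3 0 0 0 0 0 0;0.3 0 0 0 0 0 0;0.3 0 0 0 0 0 0;0.3 0 0 0 0 0 0;0.3 0 0 0 0 0 0' 25
```

```text
time_s: 7.63
tool_pos: [0.476, -0.1371, 0.0288]
tool_rot: [180.0, 0.0, 101.5]
contact_force: [1.4, 0.9, -0.5]
finger_gap: 0.0416
grasp_force: 25.0
```

```bash
python3 -m pendant '0.3 0 0 -8 0 0 0;0.3 0 0 -20 0 0 0;0.3 0 0 -25 0 0 0;0.3 0 0 -25 0 0 0;0.3 0 0 -25 0 0 0;0.3 0 0 -20 0 0 0;0.3 0 0 -7 0 0 0.1;0.3 0 0 0 0 0 0;0.3 7 8 0 0 0 0;0.3 15 18 0 0 0 0;0.3 15 18 0 0 0 0;0.3 15 18 0 0 0 0;0.3 15 18 0 0 0 0;0.3 15 18 0 0 0 0;0.3 15 18 0 0 0 0;0.3 15 18 0 0 0 0;0.3 15 18 0 0 0 0;0.3 12 14 0 0 0 0;0.3 0 0 0 0 0 0;0.3 0 0 0 0 0 0' 25
```

```text
time_s: 9.3
tool_pos: [0.6266, 0.0199, 0.157]
tool_rot: [-179.9, -0.1, 96.1]
contact_force: [0.2, -0.7, -2.4]
finger_gap: 0.0421
grasp_force: 25.0
```

```bash
python3 -m pendant '0.3 -1.5 0 10 0 0 0;0.3 0 0 25 0 0 0;0.3 0 0 25 0 0 0;0.3 0 0 25 0 0 0;0.3 0 0 20 0 0 0;0.3 0 0 12 0 0 0;0.3 0 0 6 0 0 0;0.3 0 0 3 0 0 0;0.3 0 0 0 0 0 0;0.3 0 0 0 0 0 0' 25
```

```text
time_s: 10.13
tool_pos: [0.6278, 0.0164, 0.0337]
tool_rot: [179.9, 0.0, 95.8]
contact_force: [-0.9, -1.1, -2.1]
finger_gap: 0.0419
grasp_force: 25.0
```

```bash
python3 -m pendant '0.3 1 0 4 0 0 0;0.3 0 0 3 0 0 0;0.3 0 0 2 0 0 0;0.3 0 0 1 0 0 0;0.3 0 0 1 0 0 0;0.3 0 0 0 0 0 0' 25
```

```text
time_s: 10.63
tool_pos: [0.627, 0.0174, 0.0228]
tool_rot: [180.0, 0.0, 95.8]
contact_force: [-3.0, -0.8, 9.6]
finger_gap: 0.0418
grasp_force: 25.0
```

```bash
python3 - <<'E'
from h import *
s=snap('side');save(cv2.resize(s["img"][130:280,230:430],None,fx=4,fy=4),"tin2.png")
E
```

```text
(no output)
```

View pics/tin2.png

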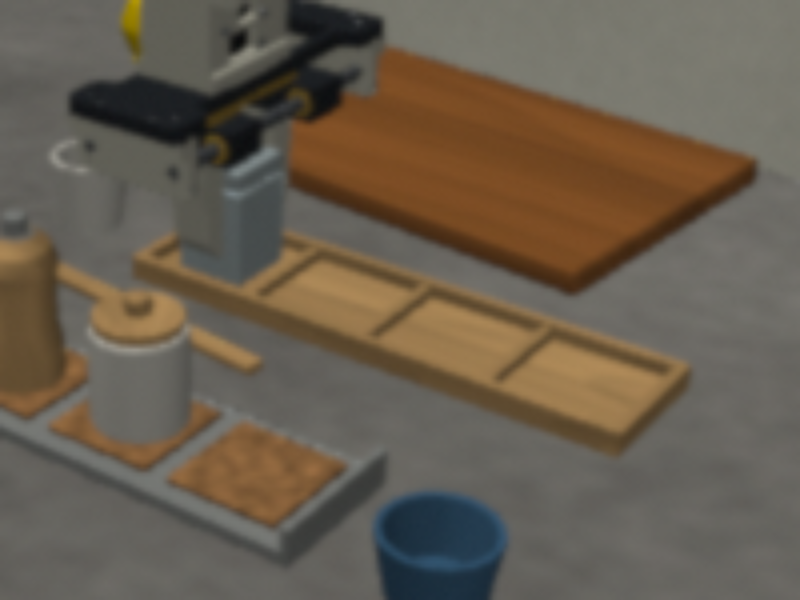

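The tin (crop (250,210)) is inside the left-end pocket and standing on the floor, with 9.6 N of contact. I'll release, lift and go to the pot.

```bash
python3 -m pendant '0.5 0 0 0 0 0 0;0.6 0 0 0 0 0 0;0.7 0 0 0 0 0 0;0.7 0 0 0 0 0 0;0.7 0 0 -5 0 0 0;0.7 0 0 -15 0 0 0;0.7 0 0 -25 0 0 0;0.7 0 0 -25 0 0 0;0.7 0 0 -25 0 0 0;0.7 0 0 -25 0 0 0;0.8 0 0 -15 0 0 0;0.9 0 0 -5 0 0 0'
python3 -m pendant '0.9 -3 -8 0 0 0 0;0.9 -7 -18 0 0 0 0;0.9 -8 -20 0 0 0 0;0.9 -8 -20 0 0 0 0;0.9 -8 -20 0 0 0 0;0.9 -8 -20 0 0 0 0;0.9 -8 -20 0 0 0 0;0.9 -8 -20 0 0 0 0;0.9 -6 -12 0 0 0 0;0.9 -2 -6 0 0 0 0;0.9 0 0 0 0 0 0;0.9 0 0 0 0 0 0'
```

```text
time_s: 11.68
tool_pos: [0.6285, 0.0178, 0.1651]
tool_rot: [179.7, 0.0, 95.8]
contact_force: [0.9, -0.7, 0.0]
finger_gap: 0.0732
grasp_force: 0.0
time_s: 12.68
tool_pos: [0.471, -0.0646, 0.1616]
tool_rot: [180.0, -0.0, 95.8]
contact_force: [1.3, 0.2, 0.8]
finger_gap: 0.0825
grasp_force: 0.0
```

```bash
python3 -m pendant '0.9 0 0 10 0 0 0;0.9 0 0 25 0 0 0;0.9 0 0 25 0 0 0;0.9 0 0 25 0 0 0;0.9 0 0 20 0 0 0;0.9 0 0 13 0 0 0;0.9 0 0 8 0 0 0;0.9 0 0 4 0 0 0;0.9 0 0 2 0 0 0;0.9 0 0 0 0 0 0;0.9 0 0 0 0 0 0'
```

```text
time_s: 13.6
tool_pos: [0.4712, -0.0647, 0.0303]
tool_rot: [179.9, 0.0, 95.8]
contact_force: [-0.1, 1.2, 0.2]
finger_gap: 0.0826
grasp_force: 0.0
```

```bash
python3 -m pendant '0.6 0 0 0 0 0 0;0.4 0 0 0 0 0 0;0.4 0 0 0 0 0 0;0.4 0 0 0 0 0 0;0.4 0 0 0 0 0 0;0.4 0 0 0 0 0 0;0.4 0 0 0 0 0 0' 25
```

```text
time_s: 14.18
tool_pos: [0.4709, -0.0648, 0.0299]
tool_rot: [180.0, 0.0, 95.8]
contact_force: [0.4, 0.2, 2.4]
finger_gap: 0.0488
grasp_force: 25.0
```

```bash
python3 -m pendant '0.4 0 0 -8 0 0 0;0.4 0 0 -20 0 0 0;0.4 0 0 -25 0 0 0;0.4 0 0 -25 0 0 0;0.4 0 0 -25 0 0 0;0.4 0 0 -20 0 0 0;0.4 0 0 -7 0 0 0;0.4 0 8 0 0 0 0;0.4 -1 16 0 0 0 0;0.4 -1 20 0 0 0 0;0.4 -1 20 0 0 0 0;0.4 -1 20 0 0 0 0;0.4 -1 20 0 0 0 0;0.4 0 20 0 0 0 0;0.4 0 20 0 0 0 0;0.4 0 14 0 0 0 0;0.4 0 6 0 0 0 0;0.4 0 0 0 0 0 0;0.4 0 0 0 0 0 0' 25
```

```text
time_s: 15.77
tool_pos: [0.6333, -0.0531, 0.1582]
tool_rot: [-179.9, -0.0, 95.8]
contact_force: [-1.0, -0.4, -2.3]
finger_gap: 0.0488
grasp_force: 25.0
```

```bash
python3 -m pendant '0.4 0 1 10 0 0 0;0.4 0 0 25 0 0 0;0.4 0 0 25 0 0 0;0.4 0 0 25 0 0 0;0.4 0 0 20 0 0 0;0.4 0 0 12 0 0 0;0.4 0 0 6 0 0 0;0.4 0 0 3 0 0 0;0.4 0 0 2 0 0 0;0.4 0 0 2 0 0 0;0.4 0 0 2 0 0 0;0.4 0 0 1 0 0 0;0.4 0 0 0 0 0 0;0.4 0 0 0 0 0 0' 25
```

```text
time_s: 16.93
tool_pos: [0.6354, -0.0532, 0.027]
tool_rot: [180.0, 0.0, 95.8]
contact_force: [-0.4, 0.7, -2.2]
finger_gap: 0.0487
grasp_force: 25.0
```

```bash
python3 -m pendant '0.4 0 0 1.5 0 0 0;0.4 0 0 1 0 0 0;0.4 0 0 0.8 0 0 0;0.4 0 0 0 0 0 0;0.4 0 0 0 0 0 0' 25
```

```text
time_s: 17.35
tool_pos: [0.6353, -0.0532, 0.024]
tool_rot: [180.0, 0.0, 95.8]
contact_force: [-2.1, -1.4, 5.2]
finger_gap: 0.0487
grasp_force: 25.0
```

```bash
python3 -m pendant '0.58 0 0 0 0 0 0;0.66 0 0 0 0 0 0;0.75 0 0 0 0 0 0;0.75 0 0 0 0 0 0;0.75 0 0 -5 0 0 0;0.75 0 0 -15 0 0 0;0.75 0 0 -25 0 0 0;0.75 0 0 -25 0 0 0;0.75 0 0 -25 0 0 0;0.75 0 0 -25 0 0 0;0.8 0 0 -20 0 0 0;0.9 0 0 -10 0 0 0;0.9 0 0 0 0 0 0'
python3 -m pendant '0.9 4 -8 0 0 0 0;0.9 8 -18 0 0 0 0;0.9 10 -20 0 0 0 0;0.9 10 -20 0 0 0 0;0.9 10 -20 0 0 0 0;0.9 10 -20 0 0 0 0;0.9 10 -20 0 0 0 0;0.9 9 -20 0 0 0 0;0.9 5 -14 0 0 0 0;0.9 2 -6 0 0 0 0;0.9 0 0 0 0 0 0;0.9 0 0 0 0 0 0'
```

```text
time_s: 18.43
tool_pos: [0.6366, -0.053, 0.1761]
tool_rot: [179.8, 0.0, 95.8]
contact_force: [0.0, -0.0, 0.8]
finger_gap: 0.0809
grasp_force: 0.0
time_s: 19.43
tool_pos: [0.4621, 0.0074, 0.1729]
tool_rot: [-180.0, 0.0, 95.8]
contact_force: [0.2, -0.7, 0.7]
finger_gap: 0.0826
grasp_force: 0.0
```

```bash
python3 - <<'E'
from h import *
s=snap('side');save(cv2.resize(s["img"][130:280,190:390],None,fx=4,fy=4),"mill1.png")
E
```

```text
(no output)
```

View pics/mill1.png

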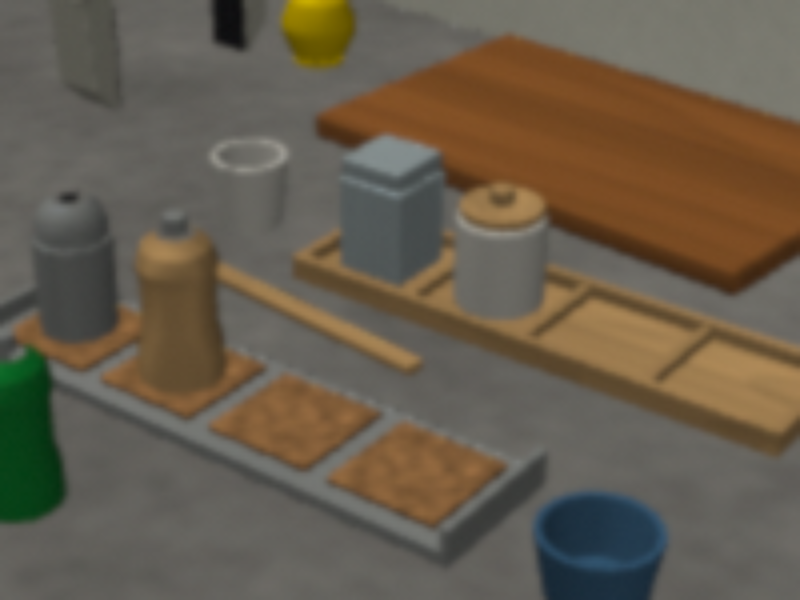

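Tin (crop (390,210)) and pot (500,250) stand upright in the two left pockets. The mill (180,300) is still on its mat, and the green look-alike is at (20,430). I'll descend on the mill.

```bash
python3 -m pendant '0.9 1 0 10 0 0 0;0.9 0 0 25 0 0 0;0.9 0 0 25 0 0 0;0.9 0 0 25 0 0 0;0.9 0 0 20 0 0 0;0.9 0 0 13 0 0 0;0.9 0 0 9 0 0 0;0.9 0 0 5 0 0 0;0.9 0 0 3 0 0 0;0.9 0 0 0 0 0 0;0.9 0 0 0 0 0 0'
```

```text
time_s: 20.4
tool_pos: [0.4626, 0.0088, 0.0388]
tool_rot: [180.0, 0.0, 95.8]
contact_force: [-1.0, -0.5, 0.3]
finger_gap: 0.0827
grasp_force: 0.0
```

```bash
python3 -m pendant '0.7 0 0 1.3 0 0 0;0.5 0 0 0 0 0 0;0.3 0 0 0 0 0 0;0.3 0 0 0 0 0 0;0.3 0 0 0 0 0 0;0.3 0 0 0 0 0 0;0.3 0 0 0 0 0 0;0.3 0 0 0 0 0 0;0.3 0 0 0 0 0 0' 25
```

```text
time_s: 21.15
tool_pos: [0.4623, 0.0087, 0.0372]
tool_rot: [180.0, 0.0, 95.8]
contact_force: [0.5, -0.7, 0.5]
finger_gap: 0.0394
grasp_force: 24.9
```

```bash
python3 -m pendant '0.3 0 0 -8 0 0 0;0.3 0 0 -20 0 0 0;0.3 0 0 -25 0 0 0;0.3 0 0 -25 0 0 0;0.3 0 0 -25 0 0 0;0.3 0 0 -20 0 0 0;0.3 0 0 -7 0 0 0;0.3 -7 8 0 0 0 0;0.3 -15 16 0 0 0 0;0.3 -18 20 0 0 0 0;0.3 -18 20 0 0 0 0;0.3 -18 20 0 0 0 0;0.3 -18 20 0 0 0 0;0.3 -18 20 0 0 0 0;0.3 -18 20 0 0 0 0;0.3 -14 14 0 0 0 0;0.3 -7 7 0 0 0 0;0.3 0 0 0 0 0 0;0.3 0 0 0 0 0 0' 25
```

```text
time_s: 22.73
tool_pos: [0.6406, -0.1246, 0.1655]
tool_rot: [-179.9, -0.1, 95.8]
contact_force: [0.1, 0.1, -1.6]
finger_gap: 0.0397
grasp_force: 24.9
```

```bash
python3 -m pendant '0.3 0 0 10 0 0 0;0.3 0 0 25 0 0 0;0.3 0 0 25 0 0 0;0.3 0 0 25 0 0 0;0.3 0 0 20 0 0 0;0.3 0 0 12 0 0 0;0.3 0 0 6 0 0 0;0.3 0 0 3 0 0 0;0.3 0 0 2 0 0 0;0.3 0 0 2 0 0 0;0.3 0 0 1 0 0 0;0.3 0 0 0 0 0 0;0.3 0 0 0 0 0 0' 25
```

```text
time_s: 23.82
tool_pos: [0.6418, -0.125, 0.0367]
tool_rot: [180.0, 0.0, 95.8]
contact_force: [-0.1, 0.2, -1.1]
finger_gap: 0.0396
grasp_force: 24.9
```

```bash
python3 -m pendant '0.3 0 0 2 0 0 0;0.3 0 0 1.5 0 0 0;0.3 0 0 1 0 0 0;0.3 0 0 1 0 0 0;0.3 0 0 0 0 0 0;0.3 0 0 0 0 0 0' 25
```

```text
time_s: 24.32
tool_pos: [0.6415, -0.125, 0.0313]
tool_rot: [180.0, 0.0, 95.8]
contact_force: [-2.2, -0.4, 5.0]
finger_gap: 0.0392
grasp_force: 25.0
```

```bash
python3 -m pendant '0.5 0 0 0 0 0 0;0.58 0 0 0 0 0 0;0.68 0 0 0 0 0 0;0.68 0 0 0 0 0 0;0.68 0 0 -5 0 0 0;0.68 0 0 -15 0 0 0;0.68 0 0 -25 0 0 0;0.68 0 0 -25 0 0 0;0.68 0 0 -25 0 0 0;0.75 0 0 -25 0 0 0;0.8 0 0 -20 0 0 0;0.9 0 0 -10 0 0 0;0.9 0 0 0 0 0 0'
python3 -m pendant '0.9 8 -6 0 0 0 0;0.9 18 -13 0 0 0 0;0.9 22 -16 0 0 0 0;0.9 22 -16 0 0 0 0;0.9 22 -16 0 0 0 0;0.9 22 -16 0 0 0 0;0.9 22 -16 0 0 0 0;0.9 22 -16 0 0 0 0;0.9 22 -16 0 0 0 0;0.9 22 -16 0 0 0 0;0.9 16 -12 0 0 0 0;0.9 8 -5 0 0 0 0;0.9 0 0 0 0 0 0;0.9 0 0 0 0 0 0'
```

```text
time_s: 25.4
tool_pos: [0.6429, -0.1249, 0.1834]
tool_rot: [179.8, 0.1, 95.8]
contact_force: [0.1, 0.2, 0.3]
finger_gap: 0.0808
grasp_force: 0.0
time_s: 26.57
tool_pos: [0.4554, 0.083, 0.18]
tool_rot: [-179.9, 0.0, 95.8]
contact_force: [1.4, -0.1, 0.4]
finger_gap: 0.0826
grasp_force: 0.0
```

```bash
python3 -m pendant '0.9 0 0 10 0 0 0;0.9 0 0 25 0 0 0;0.9 0 0 25 0 0 0;0.9 0 0 25 0 0 0;0.9 0 0 25 0 0 0;0.9 0 0 18 0 0 0;0.9 0 0 13 0 0 0;0.9 0 0 7 0 0 0;0.9 0 0 3 0 0 0;0.9 0 0 0 0 0 0;0.9 0 0 0 0 0 0'
python3 -m pendant '0.7 0 0 0 0 0 0;0.5 0 0 0 0 0 0;0.3 0 0 0 0 0 0;0.3 0 0 0 0 0 0;0.3 0 0 0 0 0 0;0.3 0 0 0 0 0 0;0.3 0 0 0 0 0 0;0.3 0 0 0 0 0 0;0.3 0 0 0 0 0 0' 25
```

```text
time_s: 27.48
tool_pos: [0.456, 0.0833, 0.0299]
tool_rot: [180.0, -0.0, 95.7]
contact_force: [0.2, 0.4, 0.4]
finger_gap: 0.0828
grasp_force: 0.0
time_s: 28.23
tool_pos: [0.4557, 0.0835, 0.0297]
tool_rot: [180.0, 0.0, 95.8]
contact_force: [0.5, 0.1, 2.2]
finger_gap: 0.0416
grasp_force: 25.0
```

```bash
python3 -m pendant '0.3 0 0 -8 0 0 0;0.3 0 0 -20 0 0 0;0.3 0 0 -28 0 0 0;0.3 0 0 -28 0 0 0;0.3 0 0 -28 0 0 0;0.3 0 0 -20 0 0 0;0.3 0 0 -8 0 0 0;0.3 -10 5 0 0 0 0;0.3 -22 12 0 0 0 0;0.3 -27 15 0 0 0 0;0.3 -27 15 0 0 0 0;0.3 -27 15 0 0 0 0;0.3 -27 15 0 0 0 0;0.3 -27 15 0 0 0 0;0.3 -27 15 0 0 0 0;0.3 -27 15 0 0 0 0;0.3 -27 15 0 0 0 0;0.3 -24 13 0 0 0 0;0.3 -16 8 0 0 0 0;0.3 -10 6 0 0 0 0' 25
python3 -m pendant '0.3 0 0 0 0 0 0;0.3 0 0 0 0 0 0'
```

```text
time_s: 29.9
tool_pos: [0.6481, -0.2008, 0.1663]
tool_rot: [-179.8, 0.0, 95.6]
contact_force: [-0.0, 0.2, -1.5]
finger_gap: 0.0415
grasp_force: 25.0
time_s: 30.07
tool_pos: [0.6476, -0.1974, 0.1671]
tool_rot: [-179.8, -0.1, 95.7]
contact_force: [0.1, 0.8, -1.5]
finger_gap: 0.0416
grasp_force: 25.0
```

```bash
python3 -m pendant '0.3 0 0 10 0 0 0;0.3 0 0 25 0 0 0;0.3 0 0 25 0 0 0;0.3 0 0 25 0 0 0;0.3 0 0 25 0 0 0;0.3 0 0 14 0 0 0;0.3 0 0 7 0 0 0;0.3 0 0 4 0 0 0;0.3 0 0 2 0 0 0;0.3 0 0 0 0 0 0;0.3 0 0 0 0 0 0' 25
```

```text
time_s: 30.98
tool_pos: [0.6496, -0.1966, 0.0339]
tool_rot: [179.9, 0.0, 95.8]
contact_force: [0.9, 0.5, -2.1]
finger_gap: 0.0414
grasp_force: 25.0
```

```bash
python3 -m pendant '0.3 0 0 4 0 0 0;0.3 0 0 3 0 0 0;0.3 0 0 1.5 0 0 0;0.3 0 0 1 0 0 0;0.3 0 0 0.8 0 0 0;0.3 0 0 0 0 0 0;0.3 0 0 0 0 0 0' 25
```

```text
time_s: 31.57
tool_pos: [0.6487, -0.1966, 0.0238]
tool_rot: [180.0, 0.0, 95.8]
contact_force: [-6.4, 1.0, 12.6]
finger_gap: 0.0417
grasp_force: 25.0
```

```bash
python3 -m pendant '0.5 0 0 0 0 0 0;0.58 0 0 0 0 0 0;0.7 0 0 0 0 0 0;0.7 0 0 0 0 0 0;0.7 0 0 -5 0 0 0;0.7 0 0 -15 0 0 0;0.7 0 0 -25 0 0 0;0.7 0 0 -25 0 0 0;0.7 0 0 -25 0 0 0;0.75 0 0 -25 0 0 0;0.8 0 0 -25 0 0 0;0.9 0 0 -15 0 0 0;0.9 0 0 0 0 0 0'
python3 -m pendant '0.9 -5 -10 0 0 0 0;0.9 -10 -20 0 0 0 0;0.9 -15 -25 0 0 0 0;0.9 -15 -25 0 0 0 0;0.9 -15 -25 0 0 0 0;0.9 -15 -25 0 0 0 0;0.9 -15 -25 0 0 0 0;0.9 -15 -25 0 0 0 0;0.9 -15 -25 0 0 0 0;0.9 -15 -25 0 0 0 0;0.9 -10 -15 0 0 0 0;0.9 -5 -5 0 0 0 0;0.9 0 0 0 0 0 0;0.9 0 0 0 0 0 0'
python3 - <<'E'
from h import *
np.set_printoptions(precision=4,suppress=True)
T=snap('top');S=snap('side')
save(np.vstack([cv2.resize(T["img"][95:165,195:355],None,fx=4,fy=4),cv2.resize(S["img"][135:215,230:390] if 0 else S["img"][160:240,255:415],None,fx=4,fy=4)]),"end.png")
a=np.radians(5.7);R=np.array([[np.cos(a),np.sin(a)],[-np.sin(a),np.cos(a)]])
for c,s in(('top',T),('side',S)):
    P=pts(s)
    for n in ['tin_center','pot_center','mill_center','shaker_center']:
        for f in models.silhouettes(n,c)[:2]:
            q=P[f["mask"]&(s["z_map"]>0)];q=q[(q[:,2]>.025)&(q[:,2]<.13)]
            if len(q)<30: continue
            x,y=q[:,0],q[:,1];A=np.c_[2*x,2*y,np.ones(len(q))];b=np.linalg.lstsq(A,x*x+y*y,rcond=None)[0][:2]
            print(c,n,round(f["score"],2),"rack xy",R@(b-[.638,-.0892]),"zmax",np.percentile(q[:,2],99))
E
```

```text
time_s: 32.65
tool_pos: [0.6508, -0.1966, 0.187]
tool_rot: [179.6, 0.1, 95.8]
contact_force: [0.4, 0.8, 0.4]
finger_gap: 0.0809
grasp_force: 0.0
time_s: 33.82
tool_pos: [0.4151, -0.3703, 0.1818]
tool_rot: [-180.0, -0.1, 95.8]
contact_force: [0.2, 2.0, 1.4]
finger_gap: 0.0829
grasp_force: 0.0
top tin_center 0.76 rack xy [-0.0018  0.1069] zmax 0.07789810671979615
top mill_center 0.9 rack xy [-0.0013 -0.0329] zmax 0.09647289656021298
top mill_center 0.7 rack xy [-0.2764  0.114 ] zmax 0.09045265116666655
top shaker_center 0.66 rack xy [-0.0013 -0.1053] zmax 0.08238331049409284
side tin_center 0.59 rack xy [-0.0061  0.1038] zmax 0.0740593436431893
side pot_center 0.66 rack xy [-0.0071  0.0321] zmax 0.0729427008481066
side mill_center 0.96 rack xy [-0.0082 -0.0381] zmax 0.09281863358702225
side mill_center 0.89 rack xy [-0.2854  0.1092] zmax 0.08706585622744287
side shaker_center 0.66 rack xy [-0.0077 -0.1079] zmax 0.054498827106156215
```

View pics/end.png

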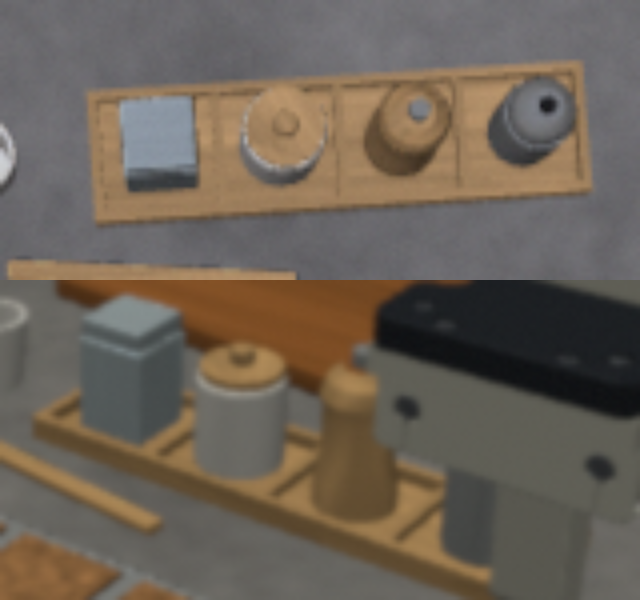

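From both views: tin, pot, mill and shaker stand upright in pockets +108, +36, -36 and -108. They are centred to within about 8 mm at the right heights, and the gripper is clear. I'm handing in.

```bash
python3 -c "
from plant import env
print(env.sign_off())"
```

```text
the job is handed in; nothing more can be done
None
```

I moved all four into the wooden rack in reverse order (left to right: tin, pot, mill, shaker), each upright on its pocket floor in the final pictures, and handed the job in at about 34 s; no verdict was returned.

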